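# Clear the offcut, pack the hand float into its case and shut the lid

## Task

Someone has left a timber offcut lying across a corner of the open tool case: first take it off and lay it flat in the steel offcut tray. Then take the red hand float from its sloped rest, set it down flat on its sole on the floor of the case (still held when it touches down, not dropped), let go, and once nothing stands above the rim push the lid fully shut. Leave everything else on the bench, and the tin in the case, where it is.

Things in the scene. Friction and masses are not known exactly. Their poses are not given: they have to be found in the camera images.
- case: Blue open-topped tool case, fixed: 240 (its x) x 280 mm (its y) outside, 80 mm high, walls and floor 8 mm thick. Origin: centre of its underside, on the bench; z up. The lid is hinged along its +x side (to the robot's left); its -y end is farther from the robot. The tin stands at the -y end; the +y end is free for the float (room for about 170 mm along y).
- lid (a joint): Angle of the case's blue lid in rad: 0 = shut, about 1.57 = upright, 1.85 = stop. Stiff hinge: the lid stays at any angle it is left at; 1 to 3 N at its free edge moves it. It starts open at 1.57 to 1.78.
- lid_hinge (a point): Point on the hinge axis, middle of the case's +x top edge, 80.5 mm above the bench; the axis is parallel to the case's y. The lid panel reaches 240 mm from it, is 280 mm wide and 8 mm thick; shut, it lies 80.5 to 88.5 mm above the bench (ribs outside are only seen). A black tab 70 mm wide, 8 mm thick sticks out 16 mm more amid its free edge.
- lid_edge (a point): Middle of the lid's free edge (without the tab), half-way through the panel's thickness, 240 mm from the hinge.
- offcut_mid (a point): Centre of the pale timber offcut: 200 mm long (its x), 40 mm wide (its y), 28 mm thick (its z); about 0.12 kg. It starts lying level on the rim of the case, at about 45 degrees across the corner of the case's -x side and +y end, its underside 80 mm above the bench.
- tray: Dark steel open tray, fixed: 260 mm (its x) by 150 mm (its y) outside, walls 4 mm thick and 30 mm high, floor 4 mm thick. Origin: centre of its underside. It is to the robot's left or right of the case. Empty: the offcut lies in it along its x.
- rest: Wooden sloped rest, fixed: board 180 mm long and 130 mm wide, rising at 0.50 rad (29 degrees) along its x, low end towards the robot, with a 12 mm high ledge at the low end. Origin: centre of its underside, z up; the highest part is 115 mm above the bench. It is on the other side of the case from the tray.
- float_grip (a point): Centre of the hand float's handle. Float, about 0.25 kg: red plate 150 (its x) x 75 (y) x 14 mm, a pale wood handle 60 (x) x 34 (y) x 48 mm high amid its top; z points from plate to handle top. This point is 38 mm above its sole, 24 mm below the handle's top. Starts sole-down on the slope, x up the slope, z leaning 29 degrees towards the robot. In the case its top is 10 mm below the rim.
- tin_mid (a point): Centre of a round steel tin, 76 mm across, 45 mm high, standing on the case's floor at its -y end; leave it.
- red_cup_mid (a point): Half-way up a red plastic cup, 84 mm across, 100 mm high; leave it.
- jar_mid (a point): Half-way up an amber glass jar, 72 mm across, 100 mm high; leave it.
- paint_brush_mid (a point): A paint brush 200 mm long lying on the bench beyond the case; leave it.
- oil_bottle_mid (a point): Half-way up a green bottle, 66 mm across, 200 mm high; leave it.
- short_block_mid (a point): Centre of a short timber block, 120 x 90 x 45 mm; leave it.
Not all that is in view belongs to the job. What is shaped like the part that bears float_grip but pink is not meant.

How it is judged:
By the outcome, as a careful person would: the job done as asked, in the order asked, and still so for the second after the job is handed in, with the robot touching nothing.
It also fails if it takes over 72 s, if anything falls off the work surface, if the arm or the gripper's body presses on something with over 40 N, if the wrist force passes 120 N, or if a joint passes its speed limit or range.

## Robot

A 6-joint arm with a two-finger parallel gripper is mounted at the origin on the work surface. World frame = base frame: x ahead of the robot, y to its left, z up, the work surface at z = 0. Lengths are in m, angles in rad, forces in N, time in s.
With the tool pointing down it reaches from about 0.375 to 0.975 m from the base axis. Payload 3.8 kg.
Tool frame: the origin (TCP) lies midway between the tips of the shut fingers; the grasp point (between the pads) lies 19 mm behind it; z points along the fingers, y is the direction in which the jaws open and shut (so a half turn about z gives the same grasp; the last joint's range is limited). The gripper opens to 85 mm and grips with 20 to 120 N. Pads are 22 mm wide; open, the fingers measure 114 mm over their backs; the gripper's body (76 mm by 85 mm) begins 54 mm behind the grasp point. The pads swing forward as they close: fully open they stand 13 mm farther back than shut.
Start: joints at [1.126, 0.264, 1.604, -0, 1.274, -0.037], TCP at [0.268, 0.62, 0.231] pointing down, gripper open.
Joint ranges: [-2.63, 2.63], [-0.94, 2.18], [0.31, 2.57], [-1.31, 4.45], [0, 2.66], [-2.55, 2.55]. Speed limits (rad/s): [2.57, 2.57, 3.14, 3.14, 3.14, 3.14].

## Interface

Orientations are given as a rotation vector (axis times angle).
In Python, from workcell import bot gives the robot as it stands. The module is installed in compiled form; this text tells all that it offers.
- The arm moves only by the tool play_rows, never from a script. Its argument "series" is a list of rows, each an object with "translation": the shift along the tool's x, y, z in m, a list of three; "spin": the turn about the tool's z in units of 5 degrees (1.0 is 5 degrees). In form: [{"translation": [dx, dy, dz], "spin": spin}, ...]. A call has 1 to 5 rows; each row shifts and turns the commanded pose from where the row before left it, along the tool's axes as they then stand; what a row does not reach is not made up. A row lasts 1/10 s, in which the tool goes at most 50 mm and 8.59 degrees, less where a joint would pass 70% of its speed; a pose out of reach is approached as far as the arm can. A call is refused whole if a number of a shift passes 0.05 or a number of a turn 1, either way. A call with a gripper value outside its range is refused whole. "jaw" is the gripper's target within -1 to 1 (fully open at 1, half-way at 0, shut at -1), set as the call begins (left out, the last holds). The fingers move at their own pace and stop on an object; "force" is the grip in N (left out, the last holds). Time passes only in rows, so rows that do not move let the fingers close. It gives the time, the measured TCP pose, the force and the opening at its end, in the units of the state.
- bot.read_state(): the state, without advancing time (a new reading comes with each control period).
- bot.read_camera(name): name is "side" or "top"; returns the picture (420x560x3 uint8, blue, green, red); there is no depth.
- bot.get_calibration(name): a dict with "fov_y" (degrees; the focal length in pixels is half the picture's height over the tangent of half this angle, whatever the lens; pixels are square), "cx", "cy" (the principal point, pixels), "R" (3x3) and "t" (3): a world point X has camera coordinates R X + t. Camera axes: x right, y down, z forward; pixel columns grow to the right and rows downward; lengths in m; the calibration is good to about 2 mm. A picture is of the moment at which its call begins. get_calibration takes no time and is no camera call.
- bot.finish_job(): hands the job in, once; it reports no verdict.
The state is a dict: "time": time; "q": joint angles; "joint_vel": joint speeds; "joint_torque": joint torques, N m; "tool_pos": TCP position; "tcp_rot": TCP orientation; "wrist_force": force on the tool from outside, world axes, zero at the start; "torque": the same for the moment, N m; "width": opening from 0.0 (shut) to 1.0 (fully open).
Only numpy, scipy, OpenCV 4.12 (cv2) and the standard library are available. Lean on these libraries where they do the work, as an engineer would, in place of code of your own. Each camera call takes 0.05 s, during which the arm holds its last target. There are 200 camera calls.

## Working session

There is one attempt and no reset: what is moved stays moved. The work goes in short steps, Python scripts to look and compute and a tool call to move; the robot and the scene stay as the last step left them, time stands still between calls to the robot, and variables do not carry over. Pictures are saved under pics/ and viewed, about 8 in all and at most 12, crops included, and the job is handed in when it is done.

Besides the shell and the picture viewer there is one more tool, called after ">>>" as a command line: name --argument value ..., lists and objects as JSON in quotes. play_rows: Moves the arm, as the interface text tells. Its arguments: {"type":"object","properties":{"series":{"type":"array","items":{"type":"object","properties":{"translation":{"type":"array","items":{"type":"number"}},"spin":{"type":"number"}}}},"jaw":{"type":"number"},"force":{"type":"number"}},"required":["series"]}

```bash
mkdir -p pics; python3 - <<'E'
from workcell import bot
import cv2,numpy as np
s=bot.read_state();print(s)
for n in("side","top"):
    im=bot.read_camera(n);cv2.imwrite(f"pics/{n}0.png",im);np.save(f"pics/{n}0.npy",im)
    c=bot.get_calibration(n);print(n,c, -np.array(c["R"]).T@np.array(c["t"]))
E
```

```text
{'time': 0.0, 'q': array([ 1.12610888e+00,  2.64753512e-01,  1.60536616e+00, -3.28916222e-05,
        1.27371316e+00, -3.68782760e-02]), 'joint_vel': array([-0.00069537, -0.0002736 ,  0.00080434,  0.00035777,  0.0022158 ,
       -0.00099927]), 'joint_torque': array([ 1.25899274e-03, -5.15115452e+01, -3.67313290e+01,  2.93119165e-04,
        1.26072703e-02, -9.83839527e-06]), 'tool_pos': array([0.26738764, 0.61898415, 0.22996603]), 'tcp_rot': array([-0.63603818, -3.0760175 ,  0.00342859]), 'wrist_force': array([-0.05907413,  0.89228468,  0.95513806]), 'torque': array([ 0.00832645,  0.01048855, -0.01740938]), 'width': 1.0002809456419601}
side {'fov_y': 45.778936587279674, 'cx': 286.2453045649372, 'cy': 203.60354084664243, 'R': array([[ 0.97391678, -0.22641537,  0.01490564],
       [-0.14609429, -0.67597028, -0.72230232],
       [ 0.17361612,  0.70128472, -0.69141679]]), 't': array([-0.60476143,  0.09000149,  1.40662342])} [ 0.35792351 -1.06253246  1.0465857 ]
top {'fov_y': 45.9040719003286, 'cx': 285.2350492019382, 'cy': 215.7899129928035, 'R': array([[-0.0275794 , -0.99959216,  0.00740897],
       [-0.98390128,  0.02583577, -0.17683547],
       [ 0.17657194, -0.01216671, -0.98421254]]), 't': array([-0.08738216,  0.60211271,  1.34226536])} [ 0.35300313 -0.08657161  1.42819669]
```

View pics/side0.png

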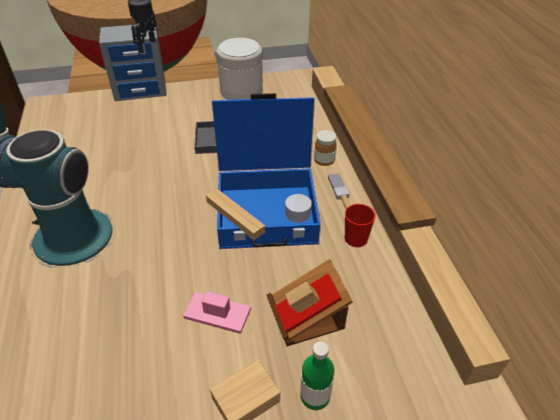

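View pics/top0.png

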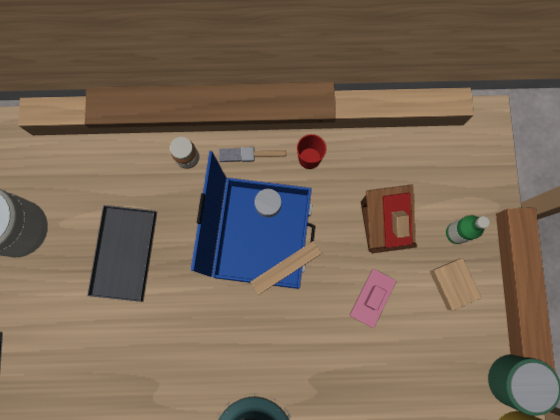

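Side view: case at (268,205) with its lid up, and the offcut at (235,213). The rest with the red float is at (308,297). The pink look-alike lies on the bench at (217,310). 
Top view: tray (123,253), case (262,232), offcut (285,268), rest (390,218), red float handle (400,222), pink one (374,297). 
Float candidates: red with a wood handle on the sloped rest at top (400,222), or pink at (374,297). The red one fits because of its colour and the rest. The crop below is to confirm it.

```bash
cat > h.py <<'E'
import numpy as np,cv2
from workcell import bot
C={n:bot.get_calibration(n) for n in("side","top")}
def ray(n,p):
    c=C[n];f=210/np.tan(np.radians(c["fov_y"]/2));R=np.array(c["R"])
    d=R.T@np.array([(p[0]-c["cx"])/f,(p[1]-c["cy"])/f,1]);return -R.T@np.array(c["t"]),d
def onz(n,p,z):
    o,d=ray(n,p);return o+d*(z-o[2])/d[2]
def tri(a,b):
    (o1,d1),(o2,d2)=ray("side",a),ray("top",b)
    s=np.linalg.lstsq(np.c_[d1,-d2],o2-o1,rcond=None)[0]
    A,B=o1+s[0]*d1,o2+s[1]*d2;return (A+B)/2,np.linalg.norm(A-B)
def proj(n,X):
    c=C[n];f=210/np.tan(np.radians(c["fov_y"]/2));v=np.array(c["R"])@X+np.array(c["t"])
    return np.array([c["cx"]+f*v[0]/v[2],c["cy"]+f*v[1]/v[2]])
E
python3 - <<'E'
from h import *
np.set_printoptions(precision=4,suppress=True)
s=cv2.imread("pics/side0.png");t=cv2.imread("pics/top0.png")
def rect(im,lo,hi,roi,nm):
    x0,y0,x1,y1=roi;h=cv2.cvtColor(im,cv2.COLOR_BGR2HSV)
    m=cv2.inRange(h,lo,hi);k=np.zeros_like(m);k[y0:y1,x0:x1]=m[y0:y1,x0:x1]
    c=max(cv2.findContours(k,0,2)[0],key=cv2.contourArea)
    r=cv2.minAreaRect(c);a=cv2.approxPolyDP(c,3,True)[:,0];print(nm,r,cv2.contourArea(c),a.tolist());return r
rt=rect(t,(0,0,0),(179,120,75),(70,190,170,310),"tray")
rf=rect(t,(0,150,60),(8,255,255),(360,180,420,260),"redplate")
ro=rect(t,(8,60,130),(30,255,255),(240,235,325,300),"offcut")
rh=rect(t,(8,60,100),(30,200,255),(388,205,412,245),"handle")
sf=rect(s,(0,170,60),(6,255,255),(265,260,350,340),"side red")
a=cv2.resize(t[140:310,185:425],None,fx=3.3,fy=3.3,interpolation=2)
cv2.imwrite("pics/c1.png",a[:600,:800])
b=np.hstack([cv2.resize(s[85:250,195:330],None,fx=3.0,fy=3.0,interpolation=2),cv2.resize(s[255:345,260:355],None,fx=4.1,fy=5.5,interpolation=2)])
print(b.shape) if 0 else None
cv2.imwrite("pics/c2.png",b)
E
```

```text
tray ((122.10404205322266, 253.17433166503906), (55.26274108886719, 93.265625), 8.972626686096191) 4815.5 [[104, 206], [88, 295], [142, 300], [156, 212]]
redplate ((397.21685791015625, 219.6201629638672), (54.34583282470703, 28.22409439086914), 86.98721313476562) 1406.0 [[408, 192], [382, 197], [386, 247], [412, 243]]
offcut ((282.0, 267.0), (64.0, 84.0), 90.0) 3235.5 [[324, 235], [315, 235], [310, 243], [310, 235], [306, 235], [303, 248], [250, 284], [240, 282], [240, 299], [324, 299]]
handle ((400.4362487792969, 223.91552734375), (26.190021514892578, 16.031112670898438), 86.633544921875) 361.0 [[392, 212], [395, 234], [409, 235], [408, 216], [404, 211]]
side red ((307.045166015625, 302.70709228515625), (29.553903579711914, 66.3831558227539), 58.52315902709961) 1255.0 [[328, 274], [310, 284], [319, 300], [296, 312], [286, 299], [275, 305], [286, 331], [340, 299]]
```

View pics/c1.png

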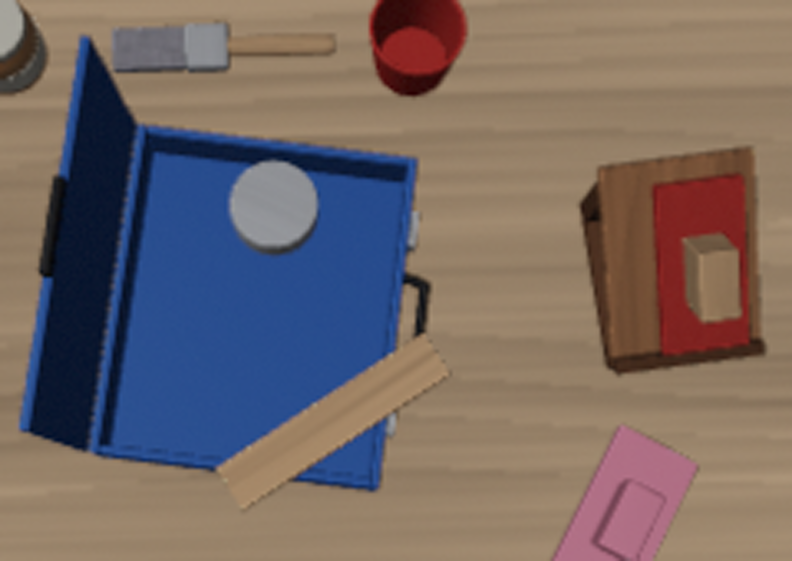

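View pics/c2.png

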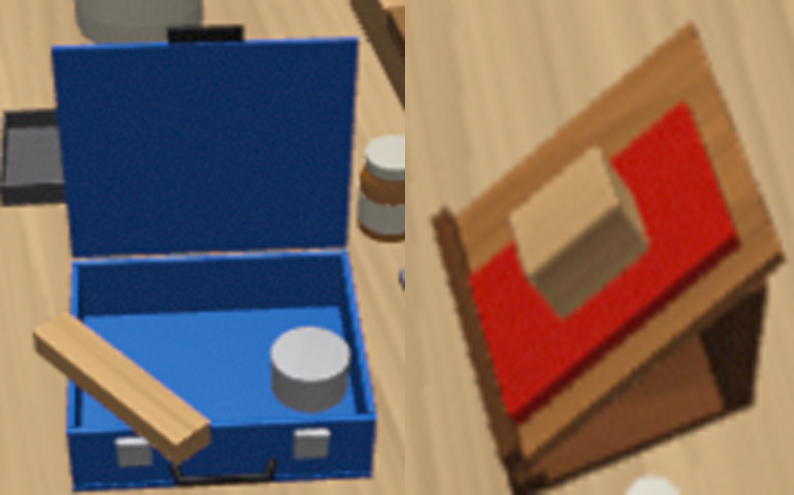

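Confirmed: the float is the red one with the pale handle on the rest (c1 about (710,275)); the pink one lies on the bench. The offcut's corners in c1 are (430,337), (452,375), (243,510) and (218,468). The rim corners are (143,127), (417,158), (378,490) and (95,450).

```bash
python3 - <<'E'
from h import *
np.set_printoptions(precision=4,suppress=True)
T=lambda x,y:(185+x/3.3-.35,140+y/3.3-.35)
S=lambda x,y:(195+x/3-.33,85+y/3-.33)
F=lambda x,y:(260+(x-405)/4.1-.4,255+y/5.5-.4)
def rep(nm,P):
    P=np.array(P);print(nm,"mean",P.mean(0),"sides",[round(float(np.linalg.norm(P[i]-P[(i+1)%4])),4) for i in range(4)],"ang",[round(float(np.degrees(np.arctan2(*(P[(i+1)%4]-P[i])[1::-1]))),1) for i in range(4)]);return P
rep("rim top",[onz("top",T(*p),.08) for p in[(143,127),(417,158),(378,490),(95,450)]])
rep("rim side",[onz("side",S(*p),.08) for p in[(346,252),(373,417),(68,428),(71,262)]])
rep("off top",[onz("top",T(*p),.108) for p in[(430,337),(452,375),(243,510),(218,468)]])
rep("off side",[onz("side",S(*p),.108) for p in[(66,312),(210,424),(176,445),(35,333)]])
rep("tray",[onz("top",p,.03) for p in[(104,206),(156,211.5),(142,300.5),(88.5,295)]])
# handle top corners triangulated
hs=[F(597,148),F(638,206),F(532,276),F(508,220)]
ht=[T(727,233),T(741,0+318),0,0]
# plate corners top view: far-left, far-right, near-right, near-left ; side view
ps=[F(688,101),F(740,240),F(515,420)]; pt=[T(652,186),T(742,175),T(750,345)]
for a,b in zip(ps,pt): print("plate",tri(a,b))
# handle top face: side corners far-left, far-right, near-right, near-left
hT=[T(683,237),T(722,233),T(740,250)]
for i in range(4):print("h",hs[i],proj("top",onz("side",hs[i],.13)))
print("edge tri", tri(S(53,46),T(22,432)),tri(S(357,38),T(85,36)))
print("tin",onz("top",T(274,203),.053))
E
```

```text
rim top mean [ 0.5525 -0.0409  0.08  ] sides [0.2337, 0.2802, 0.2337, 0.2744] ang [-98.1, 171.4, 80.5, -8.6]
rim side mean [ 0.5519 -0.0408  0.08  ] sides [0.2321, 0.273, 0.2293, 0.2767] ang [-99.1, 170.6, 81.9, -8.8]
off top mean [ 0.4503 -0.1027  0.108 ] sides [0.0355, 0.1997, 0.0389, 0.2009] ang [-152.1, 121.1, 29.9, -59.8]
off side mean [ 0.4517 -0.1057  0.108 ] sides [0.1995, 0.0379, 0.1947, 0.0389] ang [-58.8, -151.4, 121.5, 35.8]
tray mean [0.5106 0.3572 0.03  ] sides [0.1504, 0.2527, 0.1498, 0.2534] ang [-97.6, 172.2, 82.7, -7.6]
plate (array([ 0.6369, -0.3681,  0.1121]), np.float64(0.00021007619382350581))
plate (array([ 0.6445, -0.4433,  0.1112]), np.float64(0.00034384905477942483))
plate (array([ 0.5126, -0.458 ,  0.0433]), np.float64(0.0033270793605824464))
h (306.42926829268293, 281.50909090909096) [394.7823 217.0513]
h (316.42926829268293, 292.05454545454546) [406.8914 211.3909]
h (290.5756097560976, 304.7818181818182) [416.3957 235.2271]
h (284.7219512195122, 294.6) [405.5481 237.9439]
edge tri (array([0.4357, 0.1123, 0.3178]), np.float64(0.0037263749334180093)) (array([0.71  , 0.0696, 0.3181]), np.float64(0.0016682663071794443))
tin [ 0.6431 -0.055   0.053 ]
```

```bash
cat > plan.py <<'E'
import sys,json,math,numpy as np
from scipy.spatial.transform import Rotation as Ro
from workcell import bot
def cur():
    s=bot.read_state();R=Ro.from_rotvec(s["tcp_rot"]).as_matrix()
    return s,np.array(s["tool_pos"]),math.degrees(math.atan2(R[1,1],R[0,1])),R
def plan(wps,step=.045):
    """wps: (x,y,z,psi or None). prints calls of <=5 rows in tool axes"""
    s,p,psi,R=cur();print("t%.2f"%s["time"],p.round(4),"psi %.1f"%psi,"tilt",R[:,2].round(3))
    rows=[]
    for x,y,z,a in wps:
        g=np.array([x,y,z]);da=0 if a is None else a-psi
        n=max(1,math.ceil(np.linalg.norm(g-p)/step-1e-3),math.ceil(abs(da)/5-1e-3));p0,psi0=p,psi
        for i in range(1,n+1):
            d=p0+(g-p0)*i/n-p;c,sn=math.cos(math.radians(psi)),math.sin(math.radians(psi))
            t=[round(float(v),3)+0. for v in(-sn*d[0]+c*d[1],c*d[0]+sn*d[1],-d[2])]
            sp=round(-(psi0+da*i/n-psi)/5,2)+0.
            p=p+np.array([-sn*t[0]+c*t[1],c*t[0]+sn*t[1],-t[2]]);psi-=5*sp
            rows.append({"translation":t,"spin":sp})
    for i in range(0,len(rows),5):print(json.dumps(rows[i:i+5]))
    print(len(rows),"end",p.round(4),round(psi,1))
E
python3 - <<'E'
from h import *
from plan import plan
n=np.array([-.482,-.05,.875]);c=np.array([.5748,-.413,.0777]);u=np.array([.87,.095,.482]);w=np.array([.11,-.994,0])
for d in(0,.048):
  for a,b in((1,-1),(1,1),(-1,1),(-1,-1)):
    L=(.075,.0375) if d==0 else(.03,.017)
    X=c+n*d+u*a*L[0]+w*b*L[1];t=proj("top",X);s=proj("side",X)
    print(d,a,b,((t-[184.65,139.65])*3.3).round(),((s-[259.6,254.6])*[4.1,5.5]+[405,0]).round())
plan([(.36,.40,.40,58),(.451,-.104,.40,30.9),(.451,-.104,.16,30.9)])
E
```

```text
0 1 -1 [653. 187.] [687. 100.]
0 1 1 [743. 175.] [739. 236.]
0 -1 1 [749. 342.] [514. 421.]
0 -1 -1 [662. 354.] [471. 279.]
0.048 1 -1 [696. 253.] [600. 144.]
0.048 1 1 [738. 248.] [622. 208.]
0.048 -1 1 [740. 317.] [531. 284.]
0.048 -1 -1 [700. 322.] [510. 219.]
t0.10 [0.2674 0.619  0.2301] psi 66.6 tilt [-0.001 -0.002 -1.   ]
[{"translation": [-0.025, -0.023, -0.024], "spin": 0.25}, {"translation": [-0.025, -0.023, -0.025], "spin": 0.24}, {"translation": [-0.025, -0.023, -0.024], "spin": 0.25}, {"translation": [-0.026, -0.022, -0.024], "spin": 0.25}, {"translation": [-0.027, -0.021, -0.024], "spin": 0.24}]
[{"translation": [-0.027, -0.021, -0.025], "spin": 0.25}, {"translation": [-0.027, -0.02, -0.024], "spin": 0.25}, {"translation": [-0.029, -0.032, 0.0], "spin": 0.45}, {"translation": [-0.03, -0.03, 0.0], "spin": 0.45}, {"translation": [-0.031, -0.029, 0.0], "spin": 0.45}]
[{"translation": [-0.032, -0.028, 0.0], "spin": 0.46}, {"translation": [-0.033, -0.027, 0.0], "spin": 0.45}, {"translation": [-0.035, -0.025, 0.0], "spin": 0.45}, {"translation": [-0.035, -0.024, 0.0], "spin": 0.45}, {"translation": [-0.036, -0.023, 0.0], "spin": 0.45}]
[{"translation": [-0.037, -0.021, 0.0], "spin": 0.45}, {"translation": [-0.038, -0.02, 0.0], "spin": 0.45}, {"translation": [-0.039, -0.018, 0.0], "spin": 0.46}, {"translation": [-0.039, -0.016, 0.0], "spin": 0.45}, {"translation": [0.0, 0.0, 0.04], "spin": 0.0}]
[{"translation": [0.0, 0.0, 0.04], "spin": 0.0}, {"translation": [0.0, 0.0, 0.04], "spin": 0.0}, {"translation": [0.0, 0.0, 0.04], "spin": 0.0}, {"translation": [0.0, 0.0, 0.04], "spin": 0.0}, {"translation": [0.0, 0.0, 0.04], "spin": 0.0}]
25 end [ 0.4514 -0.1039  0.1601] 30.9
```

>>> play_rows --series '[{"translation": [-0.025,-0.023,-0.024],"spin": 0.25},{"translation": [-0.025,-0.023,-0.025],"spin": 0.25},{"translation": [-0.025,-0.023,-0.024],"spin": 0.25},{"translation": [-0.026,-0.022,-0.024],"spin": 0.25},{"translation": [-0.027,-0.021,-0.024],"spin": 0.25}]' --jaw 0.5

```text
time: 0.6
tool_pos: [0.3341, 0.4614, 0.3526]
tcp_rot: [-0.804, -3.037, 0.002]
wrist_force: [0.7, 0.5, 0.1]
width: 0.749
```

>>> play_rows --series '[{"translation": [-0.027,-0.021,-0.025],"spin": 0.25},{"translation": [-0.027,-0.02,-0.024],"spin": 0.25},{"translation": [-0.029,-0.032,0.0],"spin": 0.45},{"translation": [-0.03,-0.03,0.0],"spin": 0.45},{"translation": [-0.031,-0.029,0.0],"spin": 0.45}]'

```text
time: 1.1
tool_pos: [0.383, 0.2727, 0.4011]
tcp_rot: [1.047, 2.962, -0.0]
wrist_force: [0.2, -0.1, -0.3]
width: 0.749
```

>>> play_rows --series '[{"translation": [-0.032,-0.028,0.0],"spin": 0.45},{"translation": [-0.033,-0.027,0.0],"spin": 0.45},{"translation": [-0.035,-0.025,0.0],"spin": 0.45},{"translation": [-0.035,-0.024,0.0],"spin": 0.45},{"translation": [-0.036,-0.023,0.0],"spin": 0.45}]'

```text
time: 1.6
tool_pos: [0.4198, 0.0626, 0.4009]
tcp_rot: [-1.332, -2.845, 0.0]
wrist_force: [1.0, -0.1, -0.4]
width: 0.75
```

>>> play_rows --series '[{"translation": [-0.037,-0.021,0.0],"spin": 0.45},{"translation": [-0.038,-0.02,0.0],"spin": 0.45},{"translation": [-0.039,-0.018,0.0],"spin": 0.45},{"translation": [-0.039,-0.016,0.0],"spin": 0.45},{"translation": [0.0,0.0,0.04],"spin": 0.0}]'

```text
time: 2.1
tool_pos: [0.454, -0.1088, 0.3659]
tcp_rot: [1.553, 2.718, 0.001]
wrist_force: [1.1, 0.5, 0.1]
width: 0.75
```

>>> play_rows --series '[{"translation": [0.0,0.0,0.04],"spin": 0.0},{"translation": [0.0,0.0,0.04],"spin": 0.0},{"translation": [0.0,0.0,0.04],"spin": 0.0},{"translation": [0.0,0.0,0.03],"spin": 0.0},{"translation": [0.0,0.0,0.0],"spin": 0.0}]'

```text
time: 2.6
tool_pos: [0.4468, -0.1023, 0.2057]
tcp_rot: [-1.545, -2.723, 0.004]
wrist_force: [-0.1, 0.4, 0.3]
width: 0.753
```

```bash
python3 -c "
from plan import plan
plan([(.451,-.104,.12,30.9),(.451,-.104,.078,30.9)],.03)"
```

```text
t2.60 [ 0.4468 -0.1023  0.2057] psi 30.9 tilt [-0.011  0.003 -1.   ]
[{"translation": [-0.001, 0.001, 0.029], "spin": 0.0}, {"translation": [-0.001, 0.001, 0.028], "spin": 0.0}, {"translation": [-0.002, 0.001, 0.029], "spin": 0.0}, {"translation": [0.0, 0.0, 0.021], "spin": 0.0}, {"translation": [0.0, 0.0, 0.021], "spin": 0.0}]
5 end [ 0.4514 -0.1042  0.0777] 30.9
```

>>> play_rows --series '[{"translation": [0.0,0.0,0.03],"spin": 0.0},{"translation": [0.0,0.0,0.03],"spin": 0.0},{"translation": [0.0,0.0,0.01],"spin": 0.0},{"translation": [0.0,0.0,0.0],"spin": 0.0},{"translation": [0.0,0.0,0.0],"spin": 0.0}]'

```text
time: 3.1
tool_pos: [0.4522, -0.1038, 0.1431]
tcp_rot: [1.548, 2.731, 0.001]
wrist_force: [0.9, -0.5, -0.0]
width: 0.75
```

```bash
python3 - <<'E'
from plan import plan
from h import *
plan([(.451,-.104,.078,30.9)],.03)
im=bot.read_camera("top");a=cv2.resize(im[180:330,200:360],None,fx=4,fy=4,interpolation=2);
cv2.imwrite("pics/t2.png",a)
E
```

```text
t3.10 [ 0.4522 -0.1038  0.1431] psi 30.9 tilt [ 0.002 -0.001 -1.   ]
[{"translation": [0.0, 0.0, 0.022], "spin": 0.0}, {"translation": [0.0, -0.001, 0.021], "spin": 0.0}, {"translation": [0.001, 0.0, 0.022], "spin": 0.0}]
3 end [ 0.4509 -0.1035  0.0781] 30.9
```

View pics/t2.png

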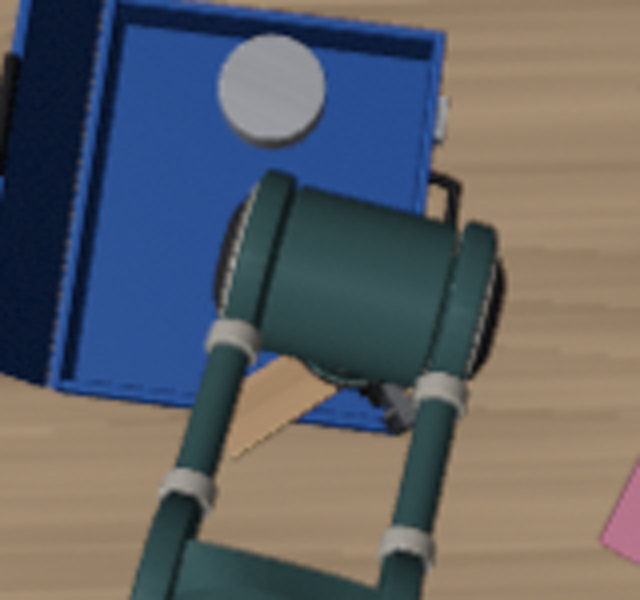

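The arm hides most of the grasp, but the offcut at (285,400) and a finger at (395,405) straddling it look consistent. I'm going down and closing the jaws.

>>> play_rows --series '[{"translation": [0.0,0.0,0.025],"spin": 0.0},{"translation": [0.0,0.0,0.025],"spin": 0.0},{"translation": [0.0,0.0,0.015],"spin": 0.0},{"translation": [0.0,0.0,0.0],"spin": 0.0},{"translation": [0.0,0.0,0.0],"spin": 0.0}]'

```text
time: 3.65
tool_pos: [0.4522, -0.1038, 0.0777]
tcp_rot: [1.549, 2.731, 0.001]
wrist_force: [-0.0, -0.4, 0.0]
width: 0.752
```

>>> play_rows --series '[{"translation": [0.0,0.0,0.0],"spin": 0.0},{"translation": [0.0,0.0,0.0],"spin": 0.0},{"translation": [0.0,0.0,0.0],"spin": 0.0},{"translation": [0.0,0.0,0.0],"spin": 0.0},{"translation": [0.0,0.0,0.0],"spin": 0.0}]' --jaw -1 --force 50

```text
time: 4.15
tool_pos: [0.4528, -0.104, 0.0783]
tcp_rot: [1.548, 2.73, 0.001]
wrist_force: [-0.0, 0.0, 6.8]
width: 0.462
```

>>> play_rows --series '[{"translation": [0.0,0.0,0.0],"spin": 0.0},{"translation": [0.0,0.0,0.0],"spin": 0.0},{"translation": [0.0,0.0,-0.02],"spin": 0.0},{"translation": [0.0,0.0,-0.02],"spin": 0.0},{"translation": [0.0,0.0,-0.02],"spin": 0.0}]'

```text
time: 4.65
tool_pos: [0.4506, -0.1034, 0.1369]
tcp_rot: [-1.549, -2.732, 0.0]
wrist_force: [0.1, 0.8, -1.1]
width: 0.461
```

```bash
python3 - <<'E'
from plan import plan
plan([(.451,-.104,.40,None),(.49,.22,.40,60),(.5106,.357,.40,82.2),(.5106,.357,.12,82.2)],.04)
E
```

```text
t4.65 [ 0.4506 -0.1034  0.1369] psi 30.9 tilt [-0.001  0.    -1.   ]
[{"translation": [0.0, 0.0, -0.038], "spin": 0.0}, {"translation": [0.0, 0.0, -0.037], "spin": 0.0}, {"translation": [0.0, 0.0, -0.038], "spin": 0.0}, {"translation": [0.0, 0.0, -0.037], "spin": 0.0}, {"translation": [-0.001, 0.0, -0.038], "spin": 0.0}]
[{"translation": [0.0, 0.0, -0.038], "spin": 0.0}, {"translation": [0.0, 0.0, -0.037], "spin": 0.0}, {"translation": [0.029, 0.022, 0.0], "spin": -0.65}, {"translation": [0.027, 0.024, 0.0], "spin": -0.64}, {"translation": [0.026, 0.025, 0.0], "spin": -0.65}]
[{"translation": [0.025, 0.027, 0.0], "spin": -0.65}, {"translation": [0.023, 0.028, 0.0], "spin": -0.64}, {"translation": [0.021, 0.029, 0.0], "spin": -0.65}, {"translation": [0.02, 0.031, 0.0], "spin": -0.65}, {"translation": [0.018, 0.031, 0.0], "spin": -0.65}]
[{"translation": [0.016, 0.033, 0.0], "spin": -0.64}, {"translation": [0.01, 0.026, 0.0], "spin": -0.89}, {"translation": [0.008, 0.026, 0.0], "spin": -0.89}, {"translation": [0.006, 0.027, 0.0], "spin": -0.89}, {"translation": [0.004, 0.028, 0.0], "spin": -0.88}]
[{"translation": [0.002, 0.027, 0.0], "spin": -0.89}, {"translation": [0.0, 0.0, 0.04], "spin": 0.0}, {"translation": [0.0, 0.0, 0.04], "spin": 0.0}, {"translation": [0.0, 0.0, 0.04], "spin": 0.0}, {"translation": [0.0, 0.0, 0.04], "spin": 0.0}]
[{"translation": [0.0, 0.0, 0.04], "spin": 0.0}, {"translation": [0.0, 0.0, 0.04], "spin": 0.0}, {"translation": [0.0, 0.0, 0.04], "spin": 0.0}]
28 end [0.5103 0.3568 0.1199] 82.2
```

>>> play_rows --series '[{"translation": [0.0,0.0,-0.038],"spin": 0.0},{"translation": [0.0,0.0,-0.037],"spin": 0.0},{"translation": [0.0,0.0,-0.038],"spin": 0.0},{"translation": [0.0,0.0,-0.037],"spin": 0.0},{"translation": [0.0,0.0,-0.038],"spin": 0.0}]'

```text
time: 5.15
tool_pos: [0.4504, -0.1033, 0.3258]
tcp_rot: [-1.55, -2.733, 0.0]
wrist_force: [0.3, -1.0, -1.2]
width: 0.461
```

>>> play_rows --series '[{"translation": [0.0,0.0,-0.038],"spin": 0.0},{"translation": [0.0,0.0,-0.037],"spin": 0.0},{"translation": [0.029,0.022,0.0],"spin": -0.65},{"translation": [0.027,0.024,0.0],"spin": -0.65},{"translation": [0.026,0.025,0.0],"spin": -0.65}]'

```text
time: 5.65
tool_pos: [0.4637, 0.0052, 0.3999]
tcp_rot: [1.31, 2.854, 0.001]
wrist_force: [0.7, -0.0, -1.2]
width: 0.464
```

>>> play_rows --series '[{"translation": [0.025,0.027,0.0],"spin": -0.65},{"translation": [0.023,0.028,0.0],"spin": -0.65},{"translation": [0.021,0.029,0.0],"spin": -0.65},{"translation": [0.02,0.031,0.0],"spin": -0.65},{"translation": [0.018,0.031,0.0],"spin": -0.65}]'

```text
time: 6.15
tool_pos: [0.4845, 0.1862, 0.3993]
tcp_rot: [0.892, 3.012, -0.0]
wrist_force: [0.4, -1.2, -1.6]
width: 0.462
```

>>> play_rows --series '[{"translation": [0.016,0.033,0.0],"spin": -0.65},{"translation": [0.01,0.026,0.0],"spin": -0.9},{"translation": [0.008,0.026,0.0],"spin": -0.9},{"translation": [0.006,0.027,0.0],"spin": -0.9},{"translation": [0.004,0.028,0.0],"spin": -0.9}]'

```text
time: 6.65
tool_pos: [0.5054, 0.3319, 0.3991]
tcp_rot: [-0.319, -3.125, 0.001]
wrist_force: [0.1, -0.3, -0.5]
width: 0.459
```

>>> play_rows --series '[{"translation": [0.002,0.027,0.0],"spin": -0.9},{"translation": [0.0,0.0,0.04],"spin": 0.0},{"translation": [0.0,0.0,0.04],"spin": 0.0},{"translation": [0.0,0.0,0.04],"spin": 0.0},{"translation": [0.0,0.0,0.04],"spin": 0.0}]'

```text
time: 7.15
tool_pos: [0.5089, 0.3577, 0.2377]
tcp_rot: [-0.201, -3.135, 0.0]
wrist_force: [-0.3, -0.1, -0.9]
width: 0.459
```

>>> play_rows --series '[{"translation": [0.0,0.0,0.04],"spin": 0.0},{"translation": [0.0,0.0,0.04],"spin": 0.0},{"translation": [0.0,0.0,0.02],"spin": 0.0},{"translation": [0.0,0.0,0.0],"spin": 0.0},{"translation": [0.0,0.0,0.0],"spin": 0.0}]'

```text
time: 7.65
tool_pos: [0.5093, 0.3577, 0.1395]
tcp_rot: [-0.202, -3.135, 0.0]
wrist_force: [0.7, 0.3, -0.1]
width: 0.46
```

```bash
python3 - <<'E'
from plan import plan
from h import *
plan([(.5106,.357,.06,82.2),(.5106,.357,.006,82.2)],.03)
print(bot.read_state()["wrist_force"])
im=bot.read_camera("side");a=cv2.resize(im[70:250,150:350],None,fx=4,fy=3.3,interpolation=2);
cv2.imwrite("pics/s3.png",a)
E
```

```text
t7.65 [0.5093 0.3577 0.1395] psi 82.6 tilt [-0. -0. -1.]
[{"translation": [0.0, 0.0, 0.026], "spin": 0.03}, {"translation": [-0.001, 0.0, 0.027], "spin": 0.03}, {"translation": [0.0, -0.001, 0.026], "spin": 0.03}, {"translation": [0.0, 0.0, 0.027], "spin": 0.0}, {"translation": [0.0, 0.0, 0.027], "spin": 0.0}]
5 end [0.5101 0.3566 0.0065] 82.2
[ 0.71131226  0.27271923 -0.11524891]
```

View pics/s3.png

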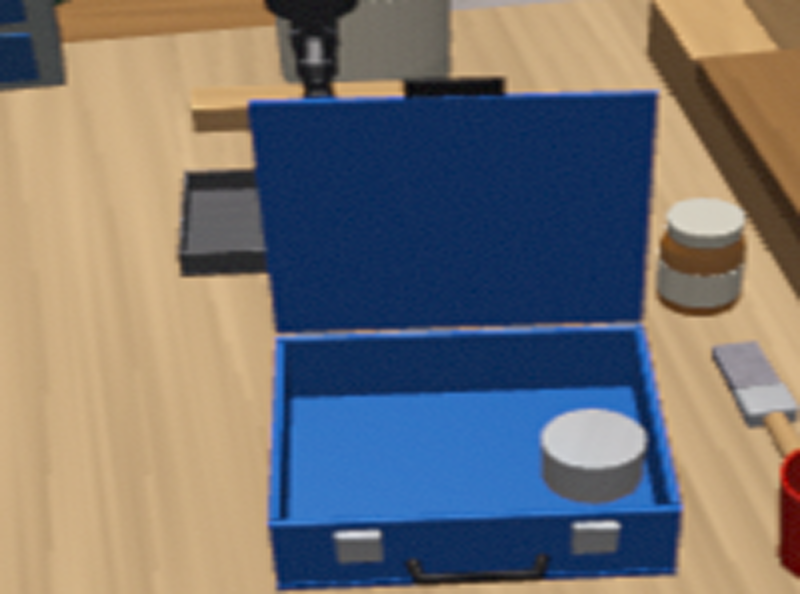

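The offcut hangs level at (230,105) above the tray, and the case is clear. Lowering it now.

>>> play_rows --series '[{"translation": [0.0,0.0,0.035],"spin": 0.1},{"translation": [0.0,0.0,0.035],"spin": 0.0},{"translation": [0.0,0.0,0.035],"spin": 0.0},{"translation": [0.0,0.0,0.02],"spin": 0.0},{"translation": [0.0,0.0,0.008],"spin": 0.0}]'

```text
time: 8.2
tool_pos: [0.5094, 0.3577, 0.006]
tcp_rot: [-0.215, -3.134, 0.0]
wrist_force: [-0.3, 0.1, 0.2]
width: 0.461
```

>>> play_rows --series '[{"translation": [0.0,0.0,0.002],"spin": 0.0},{"translation": [0.0,0.0,0.002],"spin": 0.0},{"translation": [0.0,0.0,0.0],"spin": 0.0},{"translation": [0.0,0.0,0.0],"spin": 0.0}]'

```text
time: 8.6
tool_pos: [0.5104, 0.3585, 0.004]
tcp_rot: [0.215, 3.132, 0.003]
wrist_force: [-0.3, -0.1, -0.5]
width: 0.457
```

>>> play_rows --series '[{"translation": [0.0,0.0,0.001],"spin": 0.0},{"translation": [0.0,0.0,0.001],"spin": 0.0},{"translation": [0.0,0.0,0.0],"spin": 0.0},{"translation": [0.0,0.0,0.0],"spin": 0.0}]'

```text
time: 9.0
tool_pos: [0.5102, 0.3583, 0.0027]
tcp_rot: [0.215, 3.133, 0.002]
wrist_force: [-1.6, -1.3, 9.4]
width: 0.456
```

Contact, at 9 N. I'll release and retreat.

>>> play_rows --series '[{"translation": [0.0,0.0,0.0],"spin": 0.0},{"translation": [0.0,0.0,0.0],"spin": 0.0},{"translation": [0.0,0.0,0.0],"spin": 0.0},{"translation": [0.0,0.0,-0.01],"spin": 0.0},{"translation": [0.0,0.0,-0.03],"spin": 0.0}]' --jaw 0.7

```text
time: 9.5
tool_pos: [0.5064, 0.3559, 0.0374]
tcp_rot: [-0.215, -3.128, 0.007]
wrist_force: [0.4, 0.3, -0.1]
width: 0.851
```

```bash
python3 - <<'E'
from plan import plan
print("float yaw target 96")
plan([(.5106,.357,.40,82),(.563,-.414,.40,96),(.563,-.414,.20,96)],.045)
E
```

```text
float yaw target 96
t9.50 [0.5064 0.3559 0.0374] psi 82.1 tilt [-0.006 -0.004 -1.   ]
[{"translation": [0.0, 0.0, -0.04], "spin": 0.0}, {"translation": [-0.001, 0.0, -0.041], "spin": 0.01}, {"translation": [0.0, 0.001, -0.04], "spin": 0.0}, {"translation": [-0.001, 0.0, -0.04], "spin": 0.0}, {"translation": [0.0, 0.0, -0.04], "spin": 0.0}]
[{"translation": [-0.001, 0.0, -0.041], "spin": 0.01}, {"translation": [0.0, 0.0, -0.04], "spin": 0.0}, {"translation": [-0.001, 0.001, -0.04], "spin": 0.0}, {"translation": [0.0, 0.0, -0.041], "spin": 0.01}, {"translation": [-0.009, -0.042, 0.0], "spin": -0.16}]
[{"translation": [-0.008, -0.042, 0.0], "spin": -0.15}, {"translation": [-0.008, -0.042, 0.0], "spin": -0.16}, {"translation": [-0.007, -0.043, 0.0], "spin": -0.15}, {"translation": [-0.007, -0.042, 0.0], "spin": -0.16}, {"translation": [-0.006, -0.043, 0.0], "spin": -0.15}]
[{"translation": [-0.005, -0.042, 0.0], "spin": -0.16}, {"translation": [-0.005, -0.043, 0.0], "spin": -0.16}, {"translation": [-0.004, -0.043, 0.0], "spin": -0.15}, {"translation": [-0.004, -0.043, 0.0], "spin": -0.16}, {"translation": [-0.003, -0.042, 0.0], "spin": -0.15}]
[{"translation": [-0.002, -0.043, 0.0], "spin": -0.16}, {"translation": [-0.002, -0.043, 0.0], "spin": -0.15}, {"translation": [-0.001, -0.043, 0.0], "spin": -0.16}, {"translation": [-0.001, -0.043, 0.0], "spin": -0.16}, {"translation": [0.0, -0.043, 0.0], "spin": -0.15}]
[{"translation": [0.0, -0.043, 0.0], "spin": -0.16}, {"translation": [0.001, -0.043, 0.0], "spin": -0.15}, {"translation": [0.0, 0.0, 0.04], "spin": 0.0}, {"translation": [0.0, 0.0, 0.04], "spin": 0.0}, {"translation": [0.0, 0.0, 0.04], "spin": 0.0}]
[{"translation": [0.0, 0.0, 0.04], "spin": 0.0}, {"translation": [0.0, 0.0, 0.04], "spin": 0.0}]
32 end [ 0.563  -0.4141  0.2004] 96.0
```

>>> play_rows --series '[{"translation": [0.0,0.0,-0.04],"spin": 0.0},{"translation": [0.0,0.0,-0.041],"spin": 0.0},{"translation": [0.0,0.0,-0.04],"spin": 0.0},{"translation": [0.0,0.0,-0.04],"spin": 0.0},{"translation": [0.0,0.0,-0.04],"spin": 0.0}]'

```text
time: 10.0
tool_pos: [0.509, 0.3576, 0.2437]
tcp_rot: [0.215, 3.134, 0.001]
wrist_force: [0.6, 0.5, 0.2]
width: 0.851
```

>>> play_rows --series '[{"translation": [0.0,0.0,-0.041],"spin": 0.0},{"translation": [0.0,0.0,-0.04],"spin": 0.0},{"translation": [0.0,0.0,-0.04],"spin": 0.0},{"translation": [0.0,0.0,-0.041],"spin": 0.0},{"translation": [-0.009,-0.042,0.0],"spin": -0.15}]'

```text
time: 10.5
tool_pos: [0.5139, 0.319, 0.4117]
tcp_rot: [0.186, 3.126, 0.014]
wrist_force: [1.6, 0.3, 0.9]
width: 0.853
```

>>> play_rows --series '[{"translation": [-0.008,-0.042,0.0],"spin": -0.15},{"translation": [-0.008,-0.042,0.0],"spin": -0.15},{"translation": [-0.007,-0.043,0.0],"spin": -0.15},{"translation": [-0.007,-0.042,0.0],"spin": -0.15},{"translation": [-0.006,-0.043,0.0],"spin": -0.15}]'

```text
time: 11.0
tool_pos: [0.5271, 0.0987, 0.404]
tcp_rot: [0.091, 3.139, 0.0]
wrist_force: [1.5, -1.4, -0.4]
width: 0.849
```

>>> play_rows --series '[{"translation": [-0.005,-0.042,0.0],"spin": -0.15},{"translation": [-0.005,-0.043,0.0],"spin": -0.15},{"translation": [-0.004,-0.043,0.0],"spin": -0.15},{"translation": [-0.004,-0.043,0.0],"spin": -0.15},{"translation": [-0.003,-0.042,0.0],"spin": -0.15}]'

```text
time: 11.5
tool_pos: [0.5411, -0.115, 0.404]
tcp_rot: [-0.011, 3.141, -0.0]
wrist_force: [1.1, 0.1, -0.1]
width: 0.849
```

>>> play_rows --series '[{"translation": [-0.002,-0.043,0.0],"spin": -0.15},{"translation": [-0.002,-0.043,0.0],"spin": -0.15},{"translation": [-0.001,-0.043,0.0],"spin": -0.15},{"translation": [-0.001,-0.043,0.0],"spin": -0.15},{"translation": [0.0,-0.043,0.0],"spin": -0.15}]'

```text
time: 12.0
tool_pos: [0.5543, -0.3296, 0.4039]
tcp_rot: [-0.114, 3.139, -0.0]
wrist_force: [-0.1, 0.4, 0.2]
width: 0.85
```

>>> play_rows --series '[{"translation": [0.0,-0.043,0.0],"spin": -0.15},{"translation": [0.0,-0.043,0.0],"spin": -0.15},{"translation": [0.0,0.0,0.04],"spin": 0.0},{"translation": [0.0,0.0,0.04],"spin": 0.0},{"translation": [0.0,0.0,0.04],"spin": 0.0}]'

```text
time: 12.5
tool_pos: [0.5612, -0.4144, 0.2826]
tcp_rot: [-0.153, 3.137, -0.001]
wrist_force: [0.4, -0.1, 0.2]
width: 0.852
```

>>> play_rows --series '[{"translation": [0.0,0.0,0.04],"spin": 0.0},{"translation": [0.0,0.0,0.03],"spin": 0.0},{"translation": [0.0,0.0,0.0],"spin": 0.0},{"translation": [0.0,0.0,0.0],"spin": 0.0}]'

```text
time: 12.9
tool_pos: [0.5613, -0.4136, 0.2136]
tcp_rot: [0.154, -3.137, -0.001]
wrist_force: [-1.1, -0.5, 0.9]
width: 0.849
```

```bash
python3 - <<'E'
from plan import plan
from h import *
print(bot.read_state()["q"])
plan([(.563,-.414,.12,96),(.563,-.414,.084,96)],.03)
a=bot.read_camera("top");b=bot.read_camera("side")
cv2.imwrite("pics/ts4.png",np.hstack([cv2.resize(a[190:320,60:260],(400,260*1),interpolation=2),cv2.resize(b[220:350,215:415],(400,260),interpolation=2)]))
E
```

```text
[-6.70798412e-01  3.16289498e-01  1.57016505e+00 -9.77895200e-06
  1.25599332e+00 -2.33993258e+00]
t12.90 [ 0.5613 -0.4136  0.2136] psi 95.6 tilt [-0.001  0.001 -1.   ]
[{"translation": [0.0, 0.0, 0.023], "spin": -0.02}, {"translation": [-0.001, 0.0, 0.024], "spin": -0.02}, {"translation": [0.0, 0.0, 0.023], "spin": -0.01}, {"translation": [-0.001, -0.001, 0.024], "spin": -0.02}, {"translation": [0.0, 0.0, 0.018], "spin": 0.0}]
[{"translation": [0.0, 0.0, 0.018], "spin": 0.0}]
6 end [ 0.5633 -0.4144  0.0836] 96.0
```

View pics/ts4.png

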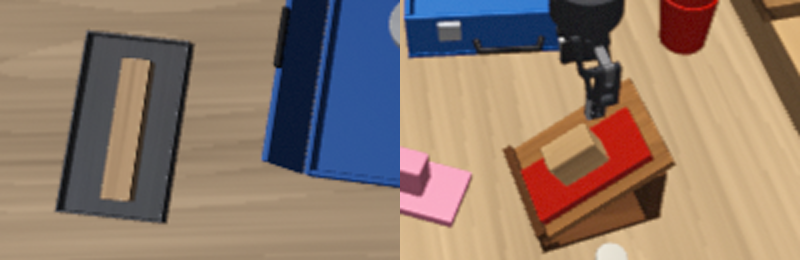

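The offcut lies flat in the tray at (127,130) in the left half. In the right half, the gripper stands above the red float's handle at (572,153). Descending to grasp it.

>>> play_rows --series '[{"translation": [0.0,0.0,0.03],"spin": -0.1},{"translation": [-0.001,0.0,0.03],"spin": 0.0},{"translation": [0.0,0.0,0.03],"spin": 0.0},{"translation": [0.0,0.0,0.02],"spin": 0.0},{"translation": [0.0,0.0,0.01],"spin": 0.0}]'

```text
time: 13.5
tool_pos: [0.5628, -0.4139, 0.0937]
tcp_rot: [-0.168, 3.136, -0.001]
wrist_force: [-1.0, -0.9, -0.2]
width: 0.849
```

>>> play_rows --series '[{"translation": [0.0,0.0,0.008],"spin": 0.0},{"translation": [0.0,0.0,0.0],"spin": 0.0},{"translation": [0.0,0.0,0.0],"spin": 0.0}]'

```text
time: 13.8
tool_pos: [0.5634, -0.4144, 0.0871]
tcp_rot: [-0.168, 3.135, -0.003]
wrist_force: [0.6, -0.0, -0.0]
width: 0.851
```

>>> play_rows --series '[{"translation": [0.0,0.0,0.0],"spin": 0.0},{"translation": [0.0,0.0,0.0],"spin": 0.0},{"translation": [0.0,0.0,0.0],"spin": 0.0},{"translation": [0.0,0.0,0.0],"spin": 0.0},{"translation": [0.0,0.0,0.0],"spin": 0.0}]' --jaw -1 --force 30

```text
time: 14.3
tool_pos: [0.5628, -0.4139, 0.0863]
tcp_rot: [-0.168, 3.136, -0.001]
wrist_force: [-1.5, 0.8, 4.9]
width: 0.391
```

>>> play_rows --series '[{"translation": [0.0,0.0,0.0],"spin": 0.0},{"translation": [0.0,0.0,0.0],"spin": 0.0},{"translation": [0.0,0.0,0.0],"spin": 0.0}]'

```text
time: 14.6
tool_pos: [0.5628, -0.4139, 0.0863]
tcp_rot: [-0.168, 3.136, -0.001]
wrist_force: [-2.2, 0.7, 6.6]
width: 0.392
```

>>> play_rows --series '[{"translation": [0.0,0.0,-0.01],"spin": 0.0},{"translation": [0.0,0.0,-0.02],"spin": 0.0},{"translation": [0.0,0.0,-0.03],"spin": 0.0},{"translation": [0.0,0.0,-0.03],"spin": 0.0},{"translation": [0.0,0.0,-0.03],"spin": 0.0}]'

```text
time: 15.1
tool_pos: [0.5616, -0.4131, 0.2052]
tcp_rot: [0.168, -3.135, -0.002]
wrist_force: [0.3, 0.3, -2.8]
width: 0.391
```

>>> play_rows --series '[{"translation": [0.0,0.0,-0.03],"spin": 0.0},{"translation": [0.0,0.0,-0.02],"spin": 0.0},{"translation": [0.0,0.0,0.0],"spin": 0.0},{"translation": [0.0,0.0,0.0],"spin": 0.0}]'

```text
time: 15.5
tool_pos: [0.5621, -0.4134, 0.2545]
tcp_rot: [0.168, -3.137, -0.001]
wrist_force: [0.1, -0.1, -3.7]
width: 0.393
```

```bash
python3 - <<'E'
from plan import plan
from h import *
plan([(.511,-.034,.25,81.3)],.035)
b=bot.read_camera("side")
cv2.imwrite("pics/s5.png",cv2.resize(b[180:350,215:415],None,fx=3,fy=3,interpolation=2))
E
```

```text
t15.50 [ 0.5621 -0.4134  0.2545] psi 96.1 tilt [-0.001  0.    -1.   ]
[{"translation": [0.001, 0.035, 0.0], "spin": 0.27}, {"translation": [0.002, 0.035, 0.001], "spin": 0.27}, {"translation": [0.002, 0.034, 0.0], "spin": 0.27}, {"translation": [0.004, 0.035, 0.001], "spin": 0.27}, {"translation": [0.004, 0.034, 0.0], "spin": 0.27}]
[{"translation": [0.005, 0.035, 0.0], "spin": 0.27}, {"translation": [0.006, 0.034, 0.001], "spin": 0.27}, {"translation": [0.006, 0.034, 0.0], "spin": 0.27}, {"translation": [0.008, 0.034, 0.001], "spin": 0.27}, {"translation": [0.008, 0.034, 0.0], "spin": 0.27}]
[{"translation": [0.009, 0.034, 0.001], "spin": 0.27}]
11 end [ 0.5111 -0.0338  0.2495] 81.3
```

View pics/s5.png

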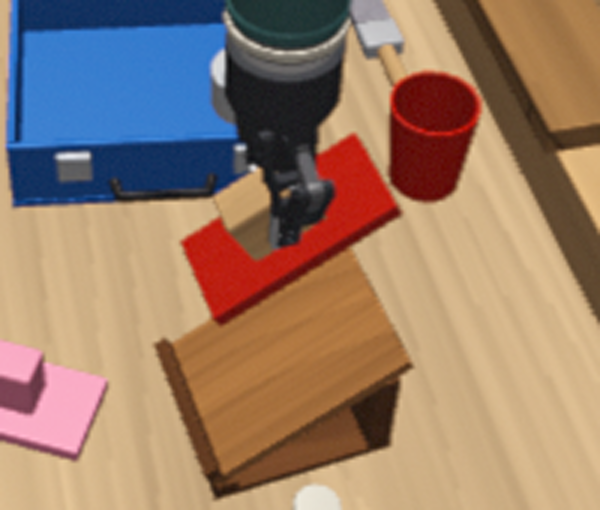

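The float is lifted and still tilted about 29° (plate corners (218,322), (402,212)). The rest at (285,370) is empty. I'll carry it over and level it by pressing its low end on the floor, with a light grip.

>>> play_rows --series '[{"translation": [0.001,0.035,0.0],"spin": 0.27},{"translation": [0.002,0.035,0.0],"spin": 0.27},{"translation": [0.002,0.034,0.0],"spin": 0.27},{"translation": [0.004,0.035,0.0],"spin": 0.27},{"translation": [0.004,0.034,0.0],"spin": 0.27}]'

```text
time: 16.05
tool_pos: [0.5372, -0.2396, 0.2521]
tcp_rot: [-0.019, -3.137, -0.004]
wrist_force: [-0.4, 0.1, -2.2]
width: 0.395
```

>>> play_rows --series '[{"translation": [0.005,0.035,0.0],"spin": 0.27},{"translation": [0.006,0.034,0.0],"spin": 0.27},{"translation": [0.006,0.034,0.0],"spin": 0.27},{"translation": [0.008,0.034,0.0],"spin": 0.27},{"translation": [0.008,0.034,0.0],"spin": 0.27}]'

```text
time: 16.55
tool_pos: [0.514, -0.0673, 0.2525]
tcp_rot: [-0.203, -3.13, -0.001]
wrist_force: [1.1, 0.2, -2.1]
width: 0.394
```

>>> play_rows --series '[{"translation": [0.005,0.034,0.0],"spin": 0.27},{"translation": [0.0,0.0,0.03],"spin": 0.0},{"translation": [0.0,0.0,0.03],"spin": 0.0},{"translation": [0.0,0.0,0.0],"spin": 0.0},{"translation": [0.0,0.0,0.0],"spin": 0.0}]'

```text
time: 17.05
tool_pos: [0.5137, -0.0344, 0.1934]
tcp_rot: [-0.238, -3.128, -0.0]
wrist_force: [-0.7, -0.8, -1.9]
width: 0.395
```

```bash
python3 - <<'E'
from plan import plan
from h import *
plan([(.515,-.034,.10,81.3),(.515,-.034,.075,81.3)],.03)
b=bot.read_camera("side")
cv2.imwrite("pics/s6.png",cv2.resize(b[80:260,190:350],None,fx=3.3,fy=3.3,interpolation=2))
E
```

```text
t17.05 [ 0.5137 -0.0344  0.1934] psi 81.3 tilt [-0.005  0.    -1.   ]
[{"translation": [0.0, 0.0, 0.023], "spin": 0.0}, {"translation": [-0.001, 0.0, 0.024], "spin": 0.0}, {"translation": [0.0, 0.0, 0.023], "spin": 0.0}, {"translation": [0.0, 0.001, 0.023], "spin": 0.0}, {"translation": [0.0, 0.0, 0.025], "spin": 0.0}]
5 end [ 0.5148 -0.0335  0.0754] 81.3
```

View pics/s6.png

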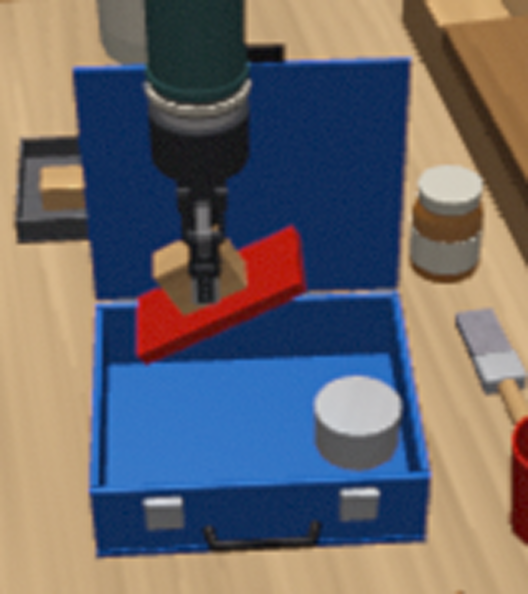

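The float is held by its handle at (203,265), tilted about 25° with its low end towards the robot (140,355). The tin at (358,420) is clear. Lowering.

>>> play_rows --series '[{"translation": [0.0,0.0,0.03],"spin": 0.0},{"translation": [0.0,0.0,0.03],"spin": 0.0},{"translation": [0.0,0.0,0.03],"spin": 0.0},{"translation": [0.0,0.0,0.02],"spin": 0.0},{"translation": [0.0,0.0,0.0],"spin": 0.0}]' --force 22

```text
time: 17.6
tool_pos: [0.5138, -0.0347, 0.0836]
tcp_rot: [-0.24, -3.128, -0.0]
wrist_force: [0.7, -0.8, -4.2]
width: 0.396
```

>>> play_rows --series '[{"translation": [0.0,0.0,0.005],"spin": 0.0},{"translation": [0.0,0.0,0.005],"spin": 0.0},{"translation": [0.0,0.0,0.005],"spin": 0.0},{"translation": [0.0,0.0,0.0],"spin": 0.0}]'

```text
time: 18.0
tool_pos: [0.5155, -0.0346, 0.0704]
tcp_rot: [0.239, 3.132, -0.0]
wrist_force: [-0.2, 1.5, -3.1]
width: 0.394
```

>>> play_rows --series '[{"translation": [0.0,0.0,0.003],"spin": 0.0},{"translation": [0.0,0.0,0.003],"spin": 0.0},{"translation": [0.0,0.0,0.0],"spin": 0.0}]'

```text
time: 18.3
tool_pos: [0.515, -0.0345, 0.0639]
tcp_rot: [-0.239, -3.132, -0.0]
wrist_force: [0.4, 0.2, -2.9]
width: 0.395
```

>>> play_rows --series '[{"translation": [0.0,0.0,0.003],"spin": 0.0},{"translation": [0.0,0.0,0.003],"spin": 0.0},{"translation": [0.0,0.0,0.0],"spin": 0.0}]'

```text
time: 18.6
tool_pos: [0.5163, -0.0346, 0.0589]
tcp_rot: [0.238, 3.131, -0.0]
wrist_force: [1.6, -0.2, 0.4]
width: 0.395
```

>>> play_rows --series '[{"translation": [0.0,0.0,0.003],"spin": 0.0},{"translation": [0.0,0.0,0.003],"spin": 0.0},{"translation": [0.0,0.0,0.0],"spin": 0.0}]'

```text
time: 18.9
tool_pos: [0.5202, -0.0352, 0.0554]
tcp_rot: [0.238, 3.123, -0.001]
wrist_force: [4.8, -0.8, 8.0]
width: 0.392
```

>>> play_rows --series '[{"translation": [0.0,0.0,0.003],"spin": 0.0},{"translation": [0.0,0.0,0.003],"spin": 0.0},{"translation": [0.0,0.0,0.0],"spin": 0.0}]'

```text
time: 19.2
tool_pos: [0.5239, -0.0357, 0.0516]
tcp_rot: [0.237, 3.116, -0.002]
wrist_force: [8.0, -1.8, 10.5]
width: 0.395
```

>>> play_rows --series '[{"translation": [0.0,0.0,0.003],"spin": 0.0},{"translation": [0.0,0.0,0.003],"spin": 0.0},{"translation": [0.0,0.0,0.0],"spin": 0.0}]'

```text
time: 19.5
tool_pos: [0.5272, -0.0362, 0.0474]
tcp_rot: [0.237, 3.109, -0.002]
wrist_force: [13.0, -3.2, 14.4]
width: 0.398
```

The low edge is friction-locked: the forward push on it cancels the levelling moment. I'll lift, shift towards the robot, and then press while moving forward.

>>> play_rows --series '[{"translation": [0.0,0.0,-0.005],"spin": 0.0},{"translation": [0.0,0.0,-0.01],"spin": 0.0},{"translation": [0.0,0.0,-0.015],"spin": 0.0},{"translation": [0.0,0.0,0.0],"spin": 0.0},{"translation": [0.0,0.0,0.0],"spin": 0.0}]' --force 30

```text
time: 20.0
tool_pos: [0.5144, -0.0344, 0.0697]
tcp_rot: [-0.239, -3.131, -0.0]
wrist_force: [0.6, 0.3, -2.7]
width: 0.396
```

```bash
python3 - <<'E'
from plan import *
from h import *
s,p,psi,R=cur();print(p,psi,s["wrist_force"])
b=bot.read_camera("side")
m=cv2.inRange(cv2.cvtColor(b,cv2.COLOR_BGR2HSV),(0,170,60),(6,255,255));m[:,:200]=0;m[:,320:]=0
c=max(cv2.findContours(m,0,2)[0],key=cv2.contourArea);print(cv2.approxPolyDP(c,2,True)[:,0].tolist())
cv2.imwrite("pics/s7.png",cv2.resize(b[130:250,200:330],None,fx=4.5,fy=4.5,interpolation=2))
E
```

```text
[ 0.51444288 -0.0343697   0.06969252] 81.28790471896163 [ 0.62150929  0.34487614 -2.73076147]
[[278, 187], [263, 191], [265, 201], [257, 206], [245, 207], [240, 197], [232, 200], [232, 216], [280, 205]]
```

View pics/s7.png

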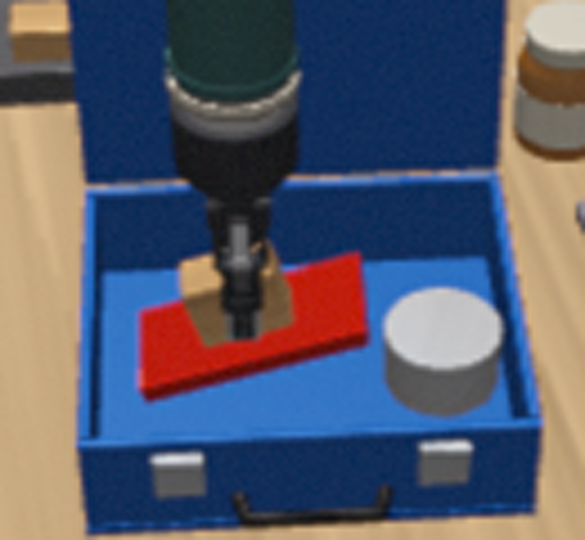

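The press worked partly: the tilt is now about 14° (near corner (145,398), far corner (368,345)), and the tin is clear. I'll shift 10 mm back, then press down while moving forward.

>>> play_rows --series '[{"translation": [0.01,0.0,0.0],"spin": 0.0},{"translation": [0.0,0.0,0.01],"spin": 0.0},{"translation": [0.0,0.0,0.006],"spin": 0.0},{"translation": [0.0,0.0,0.0],"spin": 0.0},{"translation": [0.0,0.0,0.0],"spin": 0.0}]' --force 22

```text
time: 20.55
tool_pos: [0.5051, -0.033, 0.0536]
tcp_rot: [-0.239, -3.131, -0.0]
wrist_force: [0.1, -0.9, -3.5]
width: 0.396
```

>>> play_rows --series '[{"translation": [0.0,0.0,0.003],"spin": 0.0},{"translation": [-0.002,0.0,0.003],"spin": 0.0},{"translation": [-0.002,0.0,0.003],"spin": 0.0},{"translation": [0.0,0.0,0.0],"spin": 0.0}]'

```text
time: 20.95
tool_pos: [0.5099, -0.0337, 0.0454]
tcp_rot: [0.239, 3.132, 0.0]
wrist_force: [-1.0, -0.6, -0.5]
width: 0.399
```

>>> play_rows --series '[{"translation": [-0.003,0.0,0.003],"spin": 0.0},{"translation": [-0.003,0.0,0.003],"spin": 0.0},{"translation": [0.0,0.0,0.0],"spin": 0.0}]'

```text
time: 21.25
tool_pos: [0.5154, -0.0345, 0.0389]
tcp_rot: [-0.239, -3.132, -0.0]
wrist_force: [-1.5, 0.7, 0.3]
width: 0.391
```

>>> play_rows --series '[{"translation": [-0.002,0.0,0.003],"spin": 0.0},{"translation": [-0.001,0.0,0.002],"spin": 0.0},{"translation": [0.0,0.0,0.0],"spin": 0.0}]'

```text
time: 21.55
tool_pos: [0.5188, -0.0351, 0.0343]
tcp_rot: [0.239, 3.132, -0.0]
wrist_force: [-0.2, -0.2, 0.3]
width: 0.396
```

>>> play_rows --series '[{"translation": [0.0,0.0,0.001],"spin": 0.0},{"translation": [0.0,0.0,0.001],"spin": 0.0},{"translation": [0.0,0.0,0.0],"spin": 0.0}]'

```text
time: 21.85
tool_pos: [0.5196, -0.0351, 0.033]
tcp_rot: [0.238, 3.13, -0.0]
wrist_force: [1.0, -0.5, 3.4]
width: 0.394
```

>>> play_rows --series '[{"translation": [0.0,0.0,0.001],"spin": 0.0},{"translation": [0.0,0.0,0.001],"spin": 0.0},{"translation": [0.0,0.0,0.0],"spin": 0.0}]'

```text
time: 22.15
tool_pos: [0.5205, -0.0353, 0.0314]
tcp_rot: [0.238, 3.128, -0.0]
wrist_force: [3.8, -1.0, 3.8]
width: 0.397
```

```bash
python3 - <<'E'
from plan import *
from h import *
s,p,psi,R=cur();print(p,psi,s["wrist_force"])
b=bot.read_camera("side")
m=cv2.inRange(cv2.cvtColor(b,cv2.COLOR_BGR2HSV),(0,170,60),(6,255,255));m[:,:200]=0;m[:,320:]=0
c=max(cv2.findContours(m,0,2)[0],key=cv2.contourArea);print(cv2.approxPolyDP(c,1.5,True)[:,0].tolist())
# expected flat plate bottom edge on the -x side
cx=np.array([.151,.989,0]);cy=np.array([-.989,.151,0])
for k in(-.08,.07):
  for h in(.008,.022):
    X=np.array([p[0],p[1],0])-cx*.0375-cy*k;X[2]=h;print(k,h,proj("side",X).round(1))
E
```

```text
[ 0.52050854 -0.03528412  0.03141718] 81.28931563346558 [ 3.81935824 -1.00800537  3.83627901]
[[278, 201], [265, 202], [266, 212], [259, 215], [246, 215], [243, 204], [232, 206], [231, 221], [232, 223], [280, 218]]
-0.08 0.008 [228.5 224.9]
-0.08 0.022 [228.1 221.5]
0.07 0.008 [280.4 222.5]
0.07 0.022 [280.4 219.2]
```

>>> play_rows --series '[{"translation": [0.0,0.0,0.001],"spin": 0.0},{"translation": [0.0,0.0,0.001],"spin": 0.0},{"translation": [0.0,0.0,0.001],"spin": 0.0},{"translation": [0.0,0.0,0.0],"spin": 0.0}]'

```text
time: 22.6
tool_pos: [0.5218, -0.0355, 0.029]
tcp_rot: [0.238, 3.126, -0.001]
wrist_force: [6.1, -0.4, 5.8]
width: 0.397
```

>>> play_rows --series '[{"translation": [0.0,0.0,0.001],"spin": 0.0},{"translation": [0.0,0.0,0.001],"spin": 0.0},{"translation": [0.0,0.0,0.0],"spin": 0.0}]'

```text
time: 22.9
tool_pos: [0.5226, -0.0356, 0.0274]
tcp_rot: [0.238, 3.124, -0.001]
wrist_force: [6.0, -2.1, 6.3]
width: 0.397
```

```bash
cat > flat.py <<'E'
from plan import *
from h import *
s,p,psi,R=cur();print(s["time"],p,psi,s["wrist_force"].round(1))
b=bot.read_camera("side")
m=cv2.inRange(cv2.cvtColor(b,cv2.COLOR_BGR2HSV),(0,170,60),(6,255,255));m[:,:200]=0;m[:,320:]=0
c=max(cv2.findContours(m,0,2)[0],key=cv2.contourArea);print(cv2.approxPolyDP(c,1.5,True)[:,0].tolist())
# lower edge line fit
bx=[(x,np.where(m[:,x])[0].max()) for x in range(234,279) if m[:,x].any()]
bx=np.array(bx);print("slope",np.polyfit(bx[:,0],bx[:,1],1)," flat wants about -0.046")
E
python3 flat.py
```

```text
22.9 [ 0.52255617 -0.03561373  0.02743731] 81.28470602172116 [ 6.  -2.1  6.3]
[[279, 203], [266, 203], [266, 213], [260, 216], [247, 216], [244, 205], [232, 206], [232, 223], [280, 220]]
slope [-7.58893281e-02  2.40894335e+02]  flat wants about -0.046
```

>>> play_rows --series '[{"translation": [0.001,0.0,0.001],"spin": 0.0},{"translation": [0.001,0.0,0.001],"spin": 0.0},{"translation": [0.0,0.0,0.001],"spin": 0.0},{"translation": [0.0,0.0,0.0],"spin": 0.0}]'

```text
time: 23.35
tool_pos: [0.5207, -0.0353, 0.0245]
tcp_rot: [0.238, 3.124, -0.001]
wrist_force: [7.1, -0.9, 6.5]
width: 0.398
```

```bash
python3 flat.py
```

```text
23.35 [ 0.52073925 -0.03526162  0.02453861] 81.2809465154061 [ 7.1 -0.9  6.5]
[[278, 204], [265, 204], [266, 213], [260, 217], [246, 216], [244, 214], [244, 205], [231, 206], [231, 223], [279, 221]]
slope [-4.99341238e-02  2.34849802e+02]  flat wants about -0.046
```

Flat to within the pixel noise and held against the floor. One more mm, then release and lift.

>>> play_rows --series '[{"translation": [0.0,0.0,0.001],"spin": 0.0},{"translation": [0.0,0.0,0.0],"spin": 0.0}]'

```text
time: 23.6
tool_pos: [0.5208, -0.0352, 0.0244]
tcp_rot: [0.238, 3.124, -0.001]
wrist_force: [3.6, -1.1, 13.5]
width: 0.394
```

>>> play_rows --series '[{"translation": [0.0,0.0,0.0],"spin": 0.0},{"translation": [0.0,0.0,0.0],"spin": 0.0},{"translation": [0.0,0.0,0.0],"spin": 0.0},{"translation": [0.0,0.0,-0.01],"spin": 0.0},{"translation": [0.0,0.0,-0.02],"spin": 0.0}]' --jaw 0.6

```text
time: 24.1
tool_pos: [0.5138, -0.0344, 0.0497]
tcp_rot: [-0.238, -3.127, -0.0]
wrist_force: [0.1, 0.2, 0.7]
width: 0.8
```

>>> play_rows --series '[{"translation": [0.0,0.0,-0.04],"spin": 0.0},{"translation": [0.0,0.0,-0.05],"spin": 0.0},{"translation": [0.0,0.0,-0.05],"spin": 0.0},{"translation": [0.0,0.0,0.0],"spin": 0.0},{"translation": [0.0,0.0,0.0],"spin": 0.0}]'

```text
time: 24.6
tool_pos: [0.5175, -0.0348, 0.1937]
tcp_rot: [0.238, 3.128, -0.0]
wrist_force: [0.2, 1.4, -1.0]
width: 0.804
```

```bash
python3 flat.py; python3 - <<'E'
from h import *
a=bot.read_camera("side")
cv2.imwrite("pics/s8.png",cv2.resize(a[80:260,190:350],None,fx=3.3,fy=3.3,interpolation=2))
E
```

```text
24.6 [ 0.51748345 -0.03477453  0.19366538] 81.28707411120864 [ 0.2  1.4 -1. ]
[[278, 204], [265, 204], [266, 213], [259, 216], [245, 216], [244, 205], [231, 206], [231, 223], [279, 221]]
slope [-5.03293808e-02  2.34950988e+02]  flat wants about -0.046
```

View pics/s8.png

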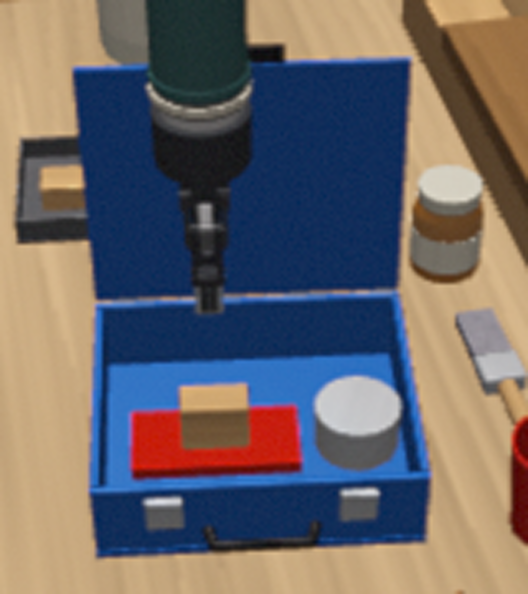

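The float lies flat on its sole at (215,440), with its top below the rim. The tin at (358,420) hasn't moved, and the offcut is in the tray at (60,188). Next is the lid: I'll shut the fingers, go over and behind it, and push along the arc.

```bash
cat > lid.py <<'E'
import numpy as np
def pt(thdeg,r=.20,w=.0145,push=0.):
    t=np.radians(thdeg);k=.0085+w*np.sin(t)-push
    c=.12-r*np.cos(t)+k*np.sin(t);z=.0805+r*np.sin(t)+k*np.cos(t)
    return (.5525+c*.151,-.040+c*.989,z,81.3)
E
python3 - <<'E'
from plan import plan
from lid import pt
plan([(.5175,-.035,.42,81.3),(.585,.19,.42,81.3),(.585,.19,.285,81.3)])
print(pt(93))
E
```

```text
t24.70 [ 0.5151 -0.0345  0.1901] psi 81.3 tilt [-0.002  0.    -1.   ]
[{"translation": [0.0, 0.0, -0.038], "spin": 0.0}, {"translation": [-0.001, 0.0, -0.039], "spin": 0.0}, {"translation": [0.0, 0.0, -0.038], "spin": 0.0}, {"translation": [-0.001, 0.0, -0.038], "spin": 0.0}, {"translation": [0.0, 0.0, -0.039], "spin": 0.0}]
[{"translation": [0.0, 0.0, -0.038], "spin": 0.0}, {"translation": [-0.006, 0.039, 0.0], "spin": 0.0}, {"translation": [-0.005, 0.039, 0.0], "spin": 0.0}, {"translation": [-0.006, 0.038, 0.0], "spin": 0.0}, {"translation": [-0.005, 0.039, 0.0], "spin": 0.0}]
[{"translation": [-0.006, 0.039, 0.0], "spin": 0.0}, {"translation": [-0.005, 0.039, 0.0], "spin": 0.0}, {"translation": [0.0, 0.0, 0.034], "spin": 0.0}, {"translation": [0.0, 0.0, 0.034], "spin": 0.0}, {"translation": [0.0, 0.0, 0.033], "spin": 0.0}]
[{"translation": [0.0, 0.0, 0.034], "spin": 0.0}]
16 end [0.585  0.1905 0.2851] 81.3
(np.float64(0.5756657897313489), np.float64(0.11172825194903299), np.float64(0.27902321996415924), 81.3)
```

>>> play_rows --series '[{"translation": [0.0,0.0,-0.038],"spin": 0.0},{"translation": [0.0,0.0,-0.039],"spin": 0.0},{"translation": [0.0,0.0,-0.038],"spin": 0.0},{"translation": [0.0,0.0,-0.038],"spin": 0.0},{"translation": [0.0,0.0,-0.039],"spin": 0.0}]' --jaw -1

```text
time: 25.2
tool_pos: [0.5152, -0.0345, 0.3817]
tcp_rot: [-0.238, -3.127, -0.0]
wrist_force: [0.6, -0.0, -1.1]
width: 0.0
```

>>> play_rows --series '[{"translation": [0.0,0.0,-0.038],"spin": 0.0},{"translation": [-0.006,0.039,0.0],"spin": 0.0},{"translation": [-0.005,0.039,0.0],"spin": 0.0},{"translation": [-0.006,0.038,0.0],"spin": 0.0},{"translation": [-0.005,0.039,0.0],"spin": 0.0}]'

```text
time: 25.7
tool_pos: [0.5613, 0.1163, 0.4183]
tcp_rot: [-0.239, -3.128, 0.002]
wrist_force: [0.1, 0.2, 0.1]
width: 0.002
```

>>> play_rows --series '[{"translation": [-0.006,0.039,0.0],"spin": 0.0},{"translation": [-0.005,0.039,0.0],"spin": 0.0},{"translation": [0.0,0.0,0.0],"spin": 0.0},{"translation": [0.0,0.0,0.034],"spin": 0.0},{"translation": [0.0,0.0,0.033],"spin": 0.0}]'

```text
time: 26.2
tool_pos: [0.5841, 0.1905, 0.3522]
tcp_rot: [-0.237, -3.131, 0.002]
wrist_force: [0.2, 0.2, -0.1]
width: -0.002
```

>>> play_rows --series '[{"translation": [0.0,0.0,0.034],"spin": 0.0},{"translation": [0.0,0.0,0.034],"spin": 0.0},{"translation": [0.0,0.0,0.0],"spin": 0.0},{"translation": [0.0,0.0,0.0],"spin": 0.0}]'

```text
time: 26.6
tool_pos: [0.5833, 0.1898, 0.2846]
tcp_rot: [-0.239, -3.128, 0.003]
wrist_force: [0.8, 1.3, 0.5]
width: 0.002
```

```bash
python3 - <<'E'
from plan import plan
from lid import pt
plan([pt(100)]+[pt(a,push=.004) for a in range(90,-1,-5)],.03)
E
```

```text
t26.60 [0.5833 0.1898 0.2846] psi 81.3 tilt [-0.004 -0.001 -1.   ]
[{"translation": [-0.002, -0.027, 0.006], "spin": 0.0}, {"translation": [-0.002, -0.028, 0.005], "spin": -0.01}, {"translation": [0.0, -0.019, -0.003], "spin": 0.0}, {"translation": [0.0, -0.019, -0.004], "spin": 0.0}, {"translation": [0.0, -0.017, -0.001], "spin": 0.0}]
[{"translation": [0.0, -0.018, 0.001], "spin": 0.0}, {"translation": [0.0, -0.018, 0.002], "spin": 0.0}, {"translation": [0.0, -0.017, 0.004], "spin": 0.0}, {"translation": [0.0, -0.017, 0.005], "spin": 0.0}, {"translation": [0.0, -0.017, 0.007], "spin": 0.0}]
[{"translation": [0.0, -0.016, 0.009], "spin": 0.0}, {"translation": [0.0, -0.015, 0.01], "spin": 0.0}, {"translation": [0.0, -0.015, 0.011], "spin": 0.0}, {"translation": [0.0, -0.013, 0.013], "spin": 0.0}, {"translation": [0.0, -0.012, 0.014], "spin": 0.0}]
[{"translation": [0.0, -0.011, 0.015], "spin": 0.0}, {"translation": [0.0, -0.01, 0.016], "spin": 0.0}, {"translation": [0.0, -0.008, 0.017], "spin": 0.0}, {"translation": [0.0, -0.006, 0.017], "spin": 0.0}, {"translation": [0.0, -0.005, 0.018], "spin": 0.0}]
[{"translation": [0.0, -0.003, 0.019], "spin": 0.0}, {"translation": [0.0, -0.001, 0.019], "spin": 0.0}]
22 end [ 0.54   -0.1192  0.0846] 81.3
```

>>> play_rows --series '[{"translation": [-0.002,-0.027,0.006],"spin": 0.0},{"translation": [-0.002,-0.028,0.005],"spin": 0.0},{"translation": [0.0,-0.019,-0.003],"spin": 0.0},{"translation": [0.0,-0.019,-0.004],"spin": 0.0},{"translation": [0.0,-0.017,-0.001],"spin": 0.0}]'

```text
time: 27.1
tool_pos: [0.573, 0.0806, 0.2869]
tcp_rot: [0.239, 3.127, 0.002]
wrist_force: [0.6, 1.4, 1.3]
width: -0.0
```

>>> play_rows --series '[{"translation": [0.0,-0.018,0.001],"spin": 0.0},{"translation": [0.0,-0.018,0.002],"spin": 0.0},{"translation": [0.0,-0.017,0.004],"spin": 0.0},{"translation": [0.0,-0.017,0.005],"spin": 0.0},{"translation": [0.0,-0.017,0.007],"spin": 0.0}]'

```text
time: 27.6
tool_pos: [0.559, -0.0058, 0.265]
tcp_rot: [0.238, 3.13, 0.001]
wrist_force: [0.5, 0.8, 0.9]
width: 0.004
```

>>> play_rows --series '[{"translation": [0.0,-0.016,0.009],"spin": 0.0},{"translation": [0.0,-0.015,0.01],"spin": 0.0},{"translation": [0.0,-0.015,0.011],"spin": 0.0},{"translation": [0.0,-0.013,0.013],"spin": 0.0},{"translation": [0.0,-0.012,0.014],"spin": 0.0}]'

```text
time: 28.1
tool_pos: [0.5472, -0.0761, 0.2061]
tcp_rot: [-0.239, -3.132, 0.001]
wrist_force: [0.6, 0.5, 0.8]
width: 0.001
```

>>> play_rows --series '[{"translation": [0.0,-0.011,0.015],"spin": 0.0},{"translation": [0.0,-0.01,0.016],"spin": 0.0},{"translation": [0.0,-0.008,0.017],"spin": 0.0},{"translation": [0.0,-0.006,0.017],"spin": 0.0},{"translation": [0.0,-0.005,0.015],"spin": 0.0}]'

```text
time: 28.6
tool_pos: [0.5407, -0.1149, 0.1253]
tcp_rot: [-0.239, -3.131, -0.0]
wrist_force: [1.0, 1.0, 0.5]
width: 0.004
```

>>> play_rows --series '[{"translation": [0.0,-0.003,0.012],"spin": 0.0},{"translation": [0.0,-0.001,0.01],"spin": 0.0},{"translation": [0.0,0.0,0.0],"spin": 0.0}]'

```text
time: 28.9
tool_pos: [0.5396, -0.1181, 0.1033]
tcp_rot: [-0.239, -3.129, -0.001]
wrist_force: [-1.1, 0.7, -0.6]
width: 0.002
```

>>> play_rows --series '[{"translation": [0.0,0.0,0.006],"spin": 0.0},{"translation": [0.0,0.0,0.005],"spin": 0.0},{"translation": [0.0,0.0,0.003],"spin": 0.0},{"translation": [0.0,0.0,0.002],"spin": 0.0},{"translation": [0.0,0.0,0.0],"spin": 0.0}]'

```text
time: 29.4
tool_pos: [0.5409, -0.1182, 0.0892]
tcp_rot: [-0.239, -3.132, -0.0]
wrist_force: [-0.1, -0.2, 0.3]
width: -0.0
```

>>> play_rows --series '[{"translation": [0.0,0.0,0.002],"spin": 0.0},{"translation": [0.0,0.0,0.001],"spin": 0.0},{"translation": [0.0,0.0,0.0],"spin": 0.0}]'

```text
time: 29.7
tool_pos: [0.5412, -0.1183, 0.0884]
tcp_rot: [0.239, 3.132, 0.0]
wrist_force: [-4.9, 2.7, 11.8]
width: 0.002
```

Firm stop at z = 0.088, 12 N, so the lid has bottomed out. I'll retreat and check.

>>> play_rows --series '[{"translation": [0.0,0.0,0.001],"spin": 0.0},{"translation": [0.0,0.0,0.0],"spin": 0.0},{"translation": [0.0,0.0,-0.03],"spin": 0.0},{"translation": [0.0,0.0,-0.04],"spin": 0.0},{"translation": [0.0,0.0,-0.04],"spin": 0.0}]'

```text
time: 30.2
tool_pos: [0.5402, -0.1182, 0.196]
tcp_rot: [-0.239, -3.131, -0.0]
wrist_force: [0.6, 0.0, 0.3]
width: -0.002
```

>>> play_rows --series '[{"translation": [0.01,0.045,-0.02],"spin": 0.0},{"translation": [0.01,0.045,-0.02],"spin": 0.0},{"translation": [0.01,0.045,-0.02],"spin": 0.0},{"translation": [0.0,0.045,0.0],"spin": 0.0},{"translation": [0.0,0.045,0.0],"spin": 0.0}]'

```text
time: 30.7
tool_pos: [0.5458, 0.1097, 0.2568]
tcp_rot: [0.239, 3.129, 0.001]
wrist_force: [2.3, -0.0, -0.5]
width: -0.002
```

>>> play_rows --series '[{"translation": [0.0,0.045,0.0],"spin": 0.0},{"translation": [0.0,0.045,0.0],"spin": 0.0},{"translation": [0.0,0.045,0.0],"spin": 0.0},{"translation": [0.0,0.045,0.0],"spin": 0.0},{"translation": [0.0,0.0,0.0],"spin": 0.0}]'

```text
time: 31.2
tool_pos: [0.5726, 0.2911, 0.2546]
tcp_rot: [-0.231, -3.133, -0.004]
wrist_force: [-0.1, -0.6, 0.5]
width: -0.0
```

```bash
python3 - <<'E'
from h import *
a=bot.read_camera("side");b=bot.read_camera("top");s=bot.read_state();print(s["time"],s["tool_pos"],s["wrist_force"])
# expected shut-lid top corners
for n in("side","top"):
  for c,y in((-.12,.14),(-.12,-.14),(.12,-.14),(.12,.14)):
    print(n,proj(n,np.array([.5525+c*.151-y*.989,-.04+c*.989+y*.151,.0885])).round(1))
cv2.imwrite("pics/f.png",np.hstack([cv2.resize(a[110:340,180:380],(400,460),interpolation=2),cv2.resize(b[130:330,80:280],(400,460))]))
E
```

```text
31.3 [0.5723279  0.2867071  0.25448063] [-0.17446361  0.24078989 -0.88452972]
side [215.8 226.7]
side [320.7 222. ]
side [310.7 165.2]
side [217.8 168.7]
top [300.1 288.1]
top [312.1 186.9]
top [226.4 176.4]
top [211.3 276.9]
```

View pics/f.png

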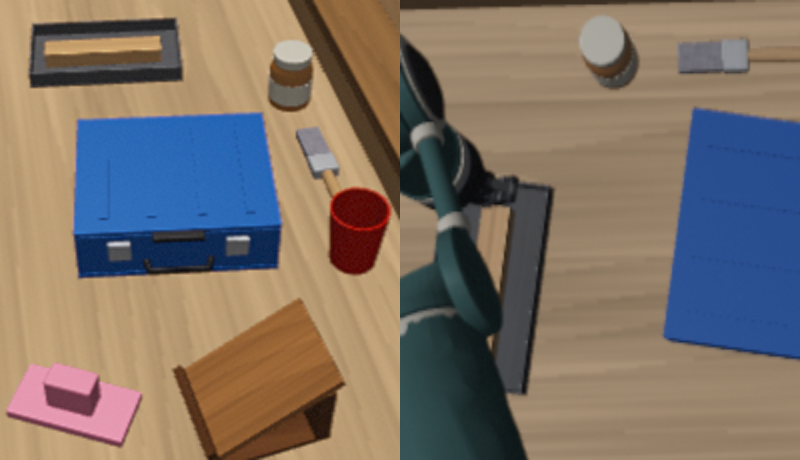

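The lid is shut: its free-edge corner is at about (217,228) in the full picture, against (216,227) predicted. The offcut lies flat in the tray, and the brush, jar, cup and pink float look undisturbed.

```bash
python3 -c "
from workcell import bot
print(bot.finish_job())"
```

```text
the job is handed in; nothing more can be done
None
```

The job is done and handed in after about 31 s of robot time; no verdict was reported.

- **Offcut:** I moved it from the case corner into the steel tray first, and it lies flat there, along the tray.
- **Float:** My first attempt to level it on the case floor jammed by friction at about 19 N, with the tilt down to about 14°. I lifted it, shifted it 10 mm towards the robot and pressed while moving forward. It was still held when it went flat on its sole, then I let go. The lower plate edge measured a slope of -0.050 in the picture, against about -0.046 for dead flat, which is within the pixel noise.
- **Lid:** I pushed it along its arc to a firm stop, with the fingertips at z = 0.088 m and 12 N. In the last picture, the free-edge corner is within about 2 pixels of where a shut lid should be.
- **Last checks:** The gripper is clear of everything. The tin was in place before the lid closed. The brush, jar, cup and pink float look undisturbed; the green bottle and short timber block were outside the final crop and not rechecked. Apart from that jam, no check failed or disagreed.

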